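Puff the sensor clean and hold the sample stage at the top of its cam

TASK

Take a reading at the inspection station: first puff its sensor clean by pressing the red cap of the air canister all the way down and letting it spring back up. Then take the red handle of the cam lever and swing it up to the point where the cam lifts the sample stage highest, neither short of it nor past it, and finish while still holding the lever there with the gripper, because it springs back if let go. Leave the glassware and other things around it standing where they are.

Things in the scene. Friction and masses are not known exactly. Their poses are not given: they have to be found in the camera images.
- station: Fixed inspection station; base plate 170 x 120 x 14 mm, origin at the centre of its underside on the worktop; x axis from its front (crank lever, robot side) to its back (steel column), y to its left, z up. Column and black sensor head over the stage reach 284 mm high, at x = -20 to +90 mm. The cam shaft lies along x, 110 mm above the worktop.
- lever_axis (a point): Fixed point on the line of the cam shaft, 135 mm in front of the station's origin and 110 mm above the worktop, in the plane in which lever_grip swings. x axis along the shaft, away from the robot.
- lever_grip (a point): Mid-length of the lever's red handle: a round bar 14 mm thick, 66 mm long, always parallel to the station's x axis, free for 30 mm either side of this point (18 mm knob at the near end, lever arm at the far end). Circles lever_axis at 110 mm radius. At rest low on the station's left (+y), 139 mm above the worktop; straight above the shaft, 220 mm up, at the highest lift.
- lever (a joint): Cam lever angle, rad: 0 at rest (handle low at the station's left), growing as it swings up and over to the right; 1.30 straight up, where the stage is highest; stop at 1.9, stage lower again. At angle q the handle is at y = 0.110 sin(1.30 - q), z = 0.110 + 0.110 cos(1.30 - q) m in the station frame. Spring and stage weight pull it back with about 2 to 3.5 N at the handle.
- stage (a joint): Lift of the sample stage (steel plate 66 x 110 mm carrying a blue disc under the sensor head) in m: 0 with the lever at rest, 0.015 at the highest point, when the disc stops about 3 mm under the sensor head. Driven only by the cam.
- cap_top (a point): Centre of the top face of the red sprung cap of the air canister, 142 mm above the worktop when up. The cap is 28 mm across and 16 mm high with a short nozzle at one side that points at the sensor head. The canister (white and blue, 54 mm across, in a round 72 mm foot) is fixed and stands in front of the station's right front corner.
- cap (a joint): Travel of the cap in m: 0 up, 0.008 pressed fully down. Spring force 1.8 N at the top, 5.4 N fully down.
- bar_point (a point): A point on the underside of a fixed grey bar of the room that runs along x (straight away from the robot) over the whole bench, to the right of the station. The bar is 26 mm wide (13 mm either side of this point in y) and 48 mm high, its underside 416 mm and its top 464 mm above the worktop. Keep hand and arm clear of it; a hand that starts on its right (-y) must be lifted over it.
- beaker: Loose glass beaker, 99 mm wide, 129 mm high, behind the station; origin at the centre of its underside. Leave alone.
- flask: Loose conical glass flask, 92 mm wide, 124 mm high, behind the station; origin at the centre of its underside. Leave alone.
- cylinder: Loose small glass measuring cylinder, 30 mm wide, 131 mm high, in front to the right; origin at the centre of its underside. Leave alone.
- bung: Loose black rubber bung, 34 mm wide, 22 mm high, between robot and station; origin at the centre of its underside. Leave alone.
- marker: Loose green marker pen, 135 mm long, 15 mm thick, lying in front to the left; origin under its middle. Leave alone.
Not all that is in view belongs to the job. What is shaped like the part that bears cap_top but pink or purple is not meant.

How it is judged:
By the outcome, as a careful person would: the job done as asked, in the order asked, and still so for the second after the job is handed in, while the arm keeps its last pose, push and grip.
It also fails if it takes over 54 s, if anything falls off the work surface, if the arm or the gripper's body presses on something with over 40 N, if the wrist force passes 120 N, or if a joint passes its speed limit or range.

ROBOT

A 7-joint arm with a two-finger parallel gripper is mounted at the origin on the work surface; the furniture and walls round the work are solid. World frame = base frame: x ahead of the robot, y to its left, z up, the work surface at z = 0. Lengths are in mm, angles in rad, forces in N, time in s.
With the tool pointing down it reaches from about 350 to 900 mm from the base axis. Payload 19.9 kg.
Tool frame: the origin (TCP) lies between the finger pads; the fingertips stand 11 mm ahead of it and the grasp point (between the pads) lies 8 mm behind it; z points along the fingers, y is the line along which they close (so a half turn about z gives the same grasp; the last joint's range is limited). The gripper opens to 94 mm and grips with 3 to 60 N. Pads are 16 mm wide; open, the fingers measure 119 mm over their backs; the gripper's body (75 mm by 177 mm) begins 78 mm behind the grasp point.
Start: joints at [-1.292, 0.417, -0.01, 1.614, 0.005, 1.111, -0.053], TCP at [196.475, 593.294, 216.425] pointing down, gripper open.
Joint ranges: [-2.81, 2.81], [-0.39, 2.02], [-1.27, 1.25], [0.06, 2.57], [-1.19, 4.33], [0.19, 2], [-2.82, 2.82]. Speed limits (rad/s): [1.89, 1.89, 2.39, 2.39, 3.01, 3.01, 3.01].

INTERFACE

Orientations are given as [roll, pitch, yaw] about the fixed x, y, z axes, in that order (R = Rz(yaw) Ry(pitch) Rx(roll)).
In Python, from bench import telemetry, get_image, workorder, search_frame gives the robot as it stands. The module is installed in compiled form; this text tells all that it offers.
- The arm moves only by the tool servo_tool, never from a script. Its argument "moves" is a list of rows, each a list of 5 numbers: the shift along the world's x, y, z in m, then the turn about the world's z in degrees, then the closure, from 0 (fully open) to 1 (shut). In form: [[tx, ty, tz, roll, fingers], ...]. A call has 1 to 5 rows; each row is the pose to reach, as a shift and turn from the pose commanded when the call began; what a row does not reach only later rows make up. A row lasts 1/12 s, in which the tool goes at most 41.7 mm and 7.16 degrees, less where a joint would pass 70% of its speed; a pose out of reach is approached as far as the arm can. A call with a gripper value outside its range is refused whole. The fingers move at their own pace and stop on an object; the grip force is fixed at half the most. Time passes only in rows, so rows that repeat a pose let the fingers close. It gives the time, the measured TCP pose, the force, the opening and the grip force at its end, in the units of the state.
- telemetry.read_state(): the state, without advancing time (a new reading comes with each control period).
- get_image(name): name is "scene" or "top" or "wrist"; returns a dict with "frame" (384x512x3 uint8, red, green, blue), "fovy" (degrees; the focal length in pixels is half the picture's height over the tangent of half this angle, whatever the lens; pixels are square), "cx", "cy" (the principal point, pixels), "dist" ([k1, k2, p1, p2, k3] as OpenCV has them; the pictures are not rectified), "rvec" (rotation vector, rad) and "tvec" (3), from world to camera coordinates, as OpenCV has them. Camera axes: x right, y down, z forward; pixel columns grow to the right and rows downward; lengths in mm; the calibration is good to about 2 mm. A picture is of the moment at which its call begins. There is no depth.
- workorder.close_job(): hands the job in; it is judged then, once.
Trained networks look in the newest picture that a camera, given by its name, has taken for a name from the list of things; names that differ only in an ending like _2 or _b are one class to them, and where a whole thing is asked for, a point or a joint stands for the part that bears it (a point fixed in the world has none). Each returns a list of dicts, best first, with "score" (0 to 1); they miss things now and then, are a little off and sometimes report something else, mostly with a low value. They report only what shows in the picture. A call takes as long as a camera call. They do not tell look-alikes from the thing itself.
- search_frame(thing, camera): "box" ([left, top, right, bottom] in pixels, round what is visible of it).
The state is a dict: "time_s": time; "joints": joint angles; "joint_velocities": joint speeds; "joint_torque": joint torques, N m; "ee_pos": TCP position; "tool_rot": TCP orientation; "contact_force": force on the tool from outside, world axes, zero at the start; "moment": the same for the moment, N m; "finger_gap": opening from 0.0 (shut) to 1.0 (fully open); "grasp_force": force on a finger pad.
Only numpy, scipy, OpenCV 4.12 (cv2) and the standard library are available. Lean on these libraries where they do the work, as an engineer would, in place of code of your own. Each camera call takes 0.05 s, during which the arm holds its last target. There are 200 camera calls.

## Working session

There is one attempt and no reset: what is moved stays moved. The work goes in short steps, Python scripts to look and compute and a tool call to move; the robot and the scene stay as the last step left them, time stands still between calls to the robot, and variables do not carry over. Pictures are saved under pics/ and viewed, at most 10 in all, crops included, and the job is handed in when it is done.

Besides the shell and the picture viewer there is one more tool, called by a JSON object that holds its "fn" and its "kwargs", one argument or row to a line. servo_tool: Moves the arm, as the interface text tells. Its arguments: {"type":"object","properties":{"moves":{"type":"array"}},"required":["moves"]}

```bash
mkdir -p pics
cat > h.py <<'E'
import numpy as np, cv2
from bench import telemetry, get_image, workorder, search_frame
def cam(n):
    d=get_image(n); f=d["frame"]; h=f.shape[0]
    F=h/2/np.tan(np.radians(d["fovy"])/2)
    K=np.array([[F,0,d["cx"]],[0,F,d["cy"]],[0,0,1.]])
    return dict(f=f,K=K,D=np.array(d["dist"],float),r=np.array(d["rvec"],float),t=np.array(d["tvec"],float))
def ray(c,p):
    u=cv2.undistortPoints(np.array([[p]],float),c["K"],c["D"])[0,0]
    R=cv2.Rodrigues(c["r"])[0]; return -R.T@c["t"].ravel(), R.T@np.array([u[0],u[1],1])
def atz(c,p,z):
    o,d=ray(c,p); return o+d*(z-o[2])/d[2]
def tri(cps):
    A=0;b=0
    for c,p in cps:
        o,d=ray(c,p); d=d/np.linalg.norm(d); M=np.eye(3)-np.outer(d,d); A=A+M; b=b+M@o
    x=np.linalg.solve(A,b); return x
def proj(c,P): return cv2.projectPoints(np.array(P,float).reshape(-1,3),c["r"],c["t"],c["K"],c["D"])[0].reshape(-1,2)
E
python3 - <<'E'
from h import *
print(telemetry.read_state())
ims=[]
for n in ("scene","top"):
    c=cam(n); ims.append(c["f"][...,::-1]); print(n,"pos",ray(c,(256,192))[0].round())
    for th in ("station","lever_grip","cap_top","bar_point","cylinder","stage","bung"):
        print(th,[(np.round(x["box"]).tolist(),round(x["score"],2)) for x in search_frame(th,n)][:4])
    cv2.imwrite(f"pics/{n}0.png",cv2.resize(ims[-1],(800,600)))
E
```

```text
{'time_s': 0.0, 'joints': array([-1.29251912,  0.41794377, -0.0102899 ,  1.61416166,  0.00469459,
        1.11068397, -0.05300725]), 'joint_velocities': array([-0.00017387, -0.00196906,  0.00025468,  0.00067121,  0.0005736 ,
       -0.00047744, -0.00029961]), 'joint_torque': array([-3.23885224e-04, -8.51229215e+01,  6.38594069e-01, -4.25997019e+01,
       -4.88560146e-02,  1.85148575e-02,  7.48582261e-05]), 'ee_pos': array([196.37784761, 592.97544019, 215.84944224]), 'tool_rot': array([-3.14042298e+00,  8.95882251e-05,  2.82180206e+00]), 'contact_force': array([-0.50081756,  0.30047494,  0.61839061]), 'moment': array([ 0.02777691,  0.01570877, -0.01445005]), 'grasp_force': 0.0, 'finger_gap': 1.0034212149061077}
scene pos [1387.  347.  764.]
station [([221.0, 196.0, 329.0, 311.0], 0.93)]
lever_grip [([241.0, 225.0, 325.0, 267.0], 0.64)]
cap_top [([277.0, 188.0, 286.0, 195.0], 0.58), ([263.0, 172.0, 269.0, 183.0], 0.45), ([268.0, 206.0, 275.0, 214.0], 0.44), ([218.0, 199.0, 330.0, 308.0], 0.28)]Traceback (most recent call last):
  File "<stdin>", line 7, in <module>
ValueError: it knows: beaker, bung, cap, cap_top, cylinder, flask, lever, lever_axis, lever_grip, marker, stage, station
```

Run:
```python
from h import *
for n in ("scene","top","wrist"):
    c=cam(n); print(n,"pos",ray(c,(256,192))[0].round())
    for th in ("station","lever_grip","cap","cylinder","stage","beaker","bung"):
        print(th,[(np.round(x["box"]).tolist(),round(x["score"],2)) for x in search_frame(th,n)][:4])
    cv2.imwrite(f"pics/{n}0.png",cv2.resize(c["f"][...,::-1],(800,600),interpolation=cv2.INTER_CUBIC))
```

```text
scene pos [1387.  347.  764.]
station [([220.0, 194.0, 326.0, 310.0], 0.93)]
lever_grip [([241.0, 224.0, 327.0, 266.0], 0.87)]
cap [([237.0, 192.0, 246.0, 202.0], 0.61), ([216.0, 209.0, 229.0, 221.0], 0.6), ([276.0, 185.0, 289.0, 195.0], 0.57), ([260.0, 174.0, 267.0, 182.0], 0.56)]
cylinder []
stage [([241.0, 232.0, 280.0, 263.0], 0.59), ([230.0, 190.0, 235.0, 211.0], 0.54)]
beaker [([172.0, 260.0, 215.0, 324.0], 0.58), ([265.0, 204.0, 274.0, 212.0], 0.48)]
bung []
top pos [ 248.  -64. 1297.]
station [([191.0, 137.0, 249.0, 231.0], 0.79)]
lever_grip [([192.0, 184.0, 232.0, 232.0], 0.63)]
cap [([279.0, 193.0, 283.0, 200.0], 0.56), ([261.0, 264.0, 274.0, 273.0], 0.49), ([285.0, 227.0, 296.0, 236.0], 0.46)]
cylinder [([247.0, 223.0, 261.0, 236.0], 0.54), ([313.0, 244.0, 322.0, 249.0], 0.52)]
stage [([215.0, 163.0, 246.0, 186.0], 0.85)]
beaker [([234.0, 115.0, 261.0, 154.0], 0.6)]
bung []
wrist pos [132. 615. 384.]
station []
lever_grip []
cap []
cylinder []
stage []
beaker []
bung []
```

View pics/scene0.png

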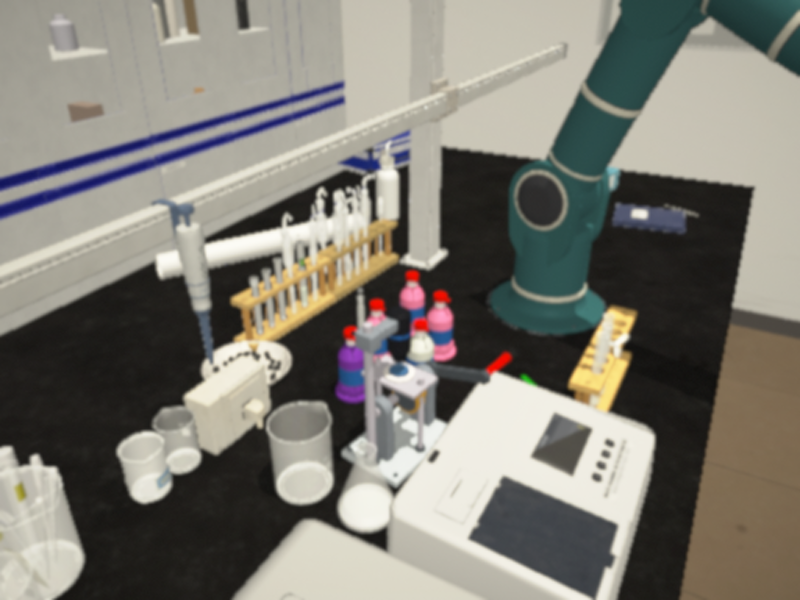

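View pics/top0.png

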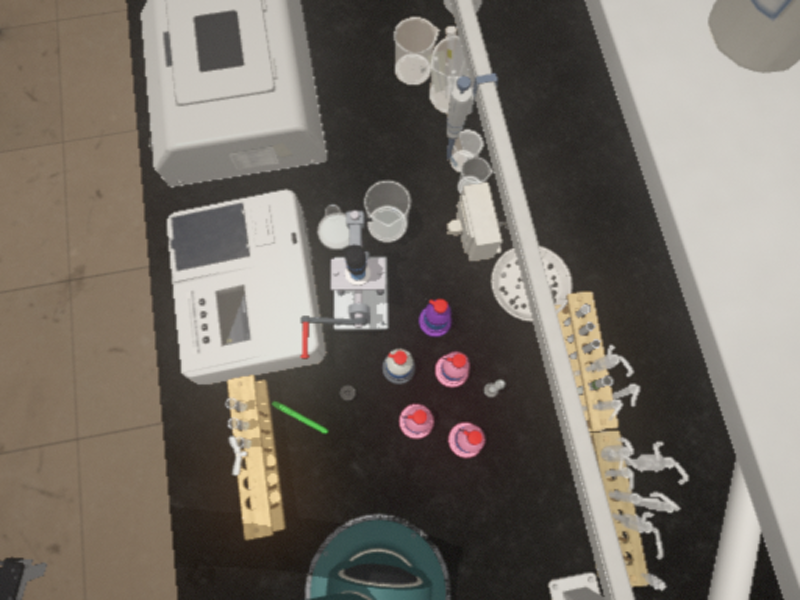

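The top view (800x600) shows the white/blue canister with a red cap at (400,358). The look-alikes are purple (437,308) and pink (455,362), (418,418), (470,438). The scene view shows it at (421,328). The red handle is at (305,340) top and (500,363) scene, next to the white machine. I'll check with enlarged crops.

Run:
```python
from h import *
t=cam("top"); s=cam("scene")
a=t["f"][110:290,165:325]; b=s["f"][160:320,210:370]
A=cv2.resize(a,None,fx=3.3,fy=3.3,interpolation=cv2.INTER_CUBIC); 
B=cv2.resize(b,None,fx=5,fy=3.3*180/160,interpolation=cv2.INTER_CUBIC) if 0 else cv2.resize(b,None,fx=3.7,fy=3.7,interpolation=cv2.INTER_CUBIC)
cv2.imwrite("pics/c1.png",A[...,::-1]); 
B=np.pad(B,((0,max(0,A.shape[0]-B.shape[0])),(0,0),(0,0)))[:A.shape[0]]
M=np.hstack([A,B])[:, :]; M=cv2.resize(M,(800,int(800*M.shape[0]/M.shape[1]))); cv2.imwrite("pics/c1.png",M[...,::-1]); print(M.shape)
for n,c in(("top",t),("scene",s)):
    f=c["f"].astype(int); m=((f[...,0]>140)&(f[...,1]<70)&(f[...,2]<70)).astype(np.uint8)
    k,l,st,ce=cv2.connectedComponentsWithStats(m)
    for i in range(1,k):
        if st[i,4]>6: print(n,st[i].tolist(),ce[i].round(1).tolist())
# consistency
print("cap top@142",atz(t,(256,229),142).round(1), "proj in scene",proj(s,atz(t,(256,229),142)).round(1))
np.savez("cams.npz",t=t["f"],s=s["f"])
```

```text
(424, 800, 3)
top [275, 192, 11, 8, 48] [281.1, 194.6]
top [287, 227, 11, 8, 45] [293.4, 230.1]
top [267, 263, 6, 8, 20] [270.1, 265.7]
top [298, 276, 10, 7, 36] [303.7, 278.3]
scene [260, 173, 8, 7, 49] [263.6, 176.1]
scene [278, 186, 10, 8, 60] [282.1, 189.4]
scene [237, 191, 9, 9, 60] [241.1, 194.5]
scene [265, 204, 9, 8, 54] [269.3, 207.6]
scene [220, 209, 8, 8, 50] [223.3, 212.4]
scene [311, 226, 16, 13, 94] [319.3, 231.8]
cap top@142 [ 434.  -127.3  142. ] proj in scene [[268.8 205.9]]
```

View pics/c1.png

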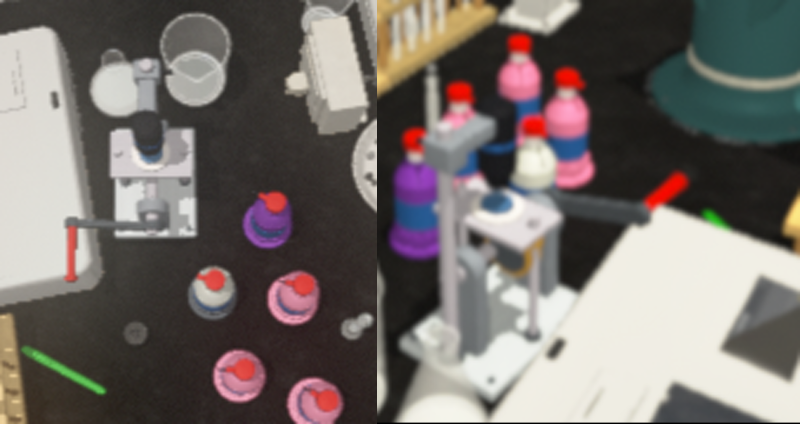

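Crop check: the white/blue canister has its red cap at crop (215,280), which is top px (256.3,229). It fits the description because it is white and blue and stands off the station's right front corner; the other four are pink or purple. The lever handle runs from crop (71,277) to (72,226).

Run:
```python
from h import *
t=cam("top"); s=cam("scene")
print("cap tri",tri([(t,(256.5,229)),(s,(269.3,206.5))]).round(1), atz(t,(256.5,229),142).round(1), atz(s,(269.3,205.5),142).round(1))
for n,p in dict(FR=(248.6,210.1),FL=(213.8,210.1),BR=(247.7,165.2)).items(): print(n,atz(t,p,14).round(1))
for n,p in dict(near=(195.1,227.5),far=(195.5,206)).items(): print(n,atz(t,p,139).round(1))
print("handle scene", atz(s,(319,231.5),139).round(1))
f=t["f"].astype(int); m=((f[...,0]-np.maximum(f[...,1],f[...,2]))>60).astype(np.uint8)
k,l,st,ce=cv2.connectedComponentsWithStats(m)
for i in range(1,k):
    if st[i,4]>10: print(st[i].tolist(),ce[i].round(1).tolist())
# machine top corner near handle: triangulate, crop (102,262) top ; scene crop (650,205)
print("mach",tri([(t,(165+102/2.357,110+262/2.357)),(s,(210+(650-377)/2.643,160+205/2.643))]).round(1))
print(t["K"][0,0],s["K"][0,0])
```

```text
cap tri [ 433.4 -127.5  139.8] [ 433.7 -128.8  142. ] [ 431.2 -127.   142. ]
FR [ 524.6 -121.5   14. ]
FL [546.9  -2.2  14. ]
BR [ 687.9 -148.8   14. ]
near [473.7  57.8 139. ]
far [541.3  46.4 139. ]
handle scene [488.1  52.5 139. ]
[275, 191, 12, 9, 74] [280.9, 194.9]
[192, 206, 6, 23, 74] [194.9, 217.7]
[248, 224, 13, 9, 70] [255.0, 228.1]
[286, 226, 13, 10, 94] [292.6, 230.3]
[261, 262, 13, 10, 96] [267.5, 266.4]
[296, 275, 13, 10, 98] [302.8, 279.2]
mach [488.1  26.3 111.8]
376.15492086630206 410.3640508425046
```

Cap top is at about (433,-128,142). Station yaw is about -9.8° and its origin about (617,-75), so lever_axis is about (484,-52). The handle at rest is at about (503,52,139) and hangs over the machine, whose top is about 112 mm. Moving: lift, then across, closing the fingers on the way.

{"fn": "servo_tool", "kwargs": {
  "moves": [
    [0,0,0.04,0,0.5],
    [0.0,0,0.08,2,1],
    [0.01,-0.035,0.1,4,1],
    [0.02,-0.07,0.11,6,1],
    [0.03,-0.105,0.11,8.4,1]
  ]
}}

```text
time_s: 2.02
ee_pos: [226.9, 487.8, 328.7]
tool_rot: [3.138, 0.001, 2.971]
contact_force: [0.6, 0.3, 0.4]
finger_gap: 0.686
grasp_force: 0.0
```

{"fn": "servo_tool", "kwargs": {
  "moves": [
    [0.013,-0.038,0,0,1],
    [0.026,-0.076,0,0,1],
    [0.039,-0.114,0,0,1],
    [0.052,-0.152,0,0,1],
    [0.065,-0.19,0,0,1]
  ]
}}

```text
time_s: 2.43
ee_pos: [291.6, 296.4, 326.5]
tool_rot: [3.141, -0.0, 2.969]
contact_force: [1.1, -0.1, 0.5]
finger_gap: 0.329
grasp_force: 0.0
```

{"fn": "servo_tool", "kwargs": {
  "moves": [
    [0.013,-0.038,0,0,1],
    [0.026,-0.076,0,0,1],
    [0.039,-0.114,0,0,1],
    [0.052,-0.152,0,0,1],
    [0.065,-0.19,0,0,1]
  ]
}}

```text
time_s: 2.85
ee_pos: [356.6, 106.3, 326.6]
tool_rot: [3.141, 0.0, 2.968]
contact_force: [1.3, 0.9, -0.2]
finger_gap: 0.007
grasp_force: 0.0
```

{"fn": "servo_tool", "kwargs": {
  "moves": [
    [0.013,-0.038,0,0,1],
    [0.026,-0.076,0,0,1],
    [0.039,-0.114,0,0,1],
    [0.052,-0.152,0,0,1],
    [0.065,-0.19,0,0,1]
  ]
}}

```text
time_s: 3.27
ee_pos: [421.5, -83.9, 326.8]
tool_rot: [3.141, 0.001, 2.968]
contact_force: [1.6, 1.1, 0.0]
finger_gap: 0.005
grasp_force: 0.0
```

{"fn": "servo_tool", "kwargs": {
  "moves": [
    [0.006,-0.022,0,0,1],
    [0.012,-0.044,0,0,1],
    [0.012,-0.044,-0.04,0,1],
    [0.012,-0.044,-0.08,0,1],
    [0.012,-0.044,-0.1,0,1]
  ]
}}

```text
time_s: 3.68
ee_pos: [432.0, -125.8, 223.2]
tool_rot: [-3.141, -0.002, 2.968]
contact_force: [1.1, 0.8, -0.7]
finger_gap: 0.005
grasp_force: 0.0
```

Run:
```python
from h import *
c=cam("wrist"); cv2.imwrite("pics/w1.png",c["f"][...,::-1])
print(telemetry.read_state()["ee_pos"], ray(c,(256,192)))
f=c["f"].astype(int); m=((f[...,0]-np.maximum(f[...,1],f[...,2]))>60).astype(np.uint8)
k,l,st,ce=cv2.connectedComponentsWithStats(m)
for i in range(1,k):
    if st[i,4]>30: print(st[i].tolist(),ce[i].round(1).tolist(),atz(c,ce[i],142).round(1))
print("cap expected px",proj(c,[433,-128,142]),"tip px",proj(c,telemetry.read_state()["ee_pos"]-[0,0,11]))
```

```text
[ 431.09158023 -125.2714654   221.35399775] (array([ 366.0575724 , -113.66268154,  390.71018875]), array([ 0.22554901, -0.03230583, -0.97372757]))
[41, 0, 33, 6, 83] [57.6, 2.2] [ 276.6 -227.   142. ]
[90, 0, 60, 61, 930] [130.9, 36.8] [ 304.7 -185.7  142. ]
[178, 19, 76, 83, 3847] [209.8, 55.0] [ 324.7 -136.3  142. ]
[124, 138, 57, 61, 844] [161.6, 160.1] [ 388.5 -185.1  142. ]
[78, 155, 71, 61, 2672] [112.2, 185.2] [ 400.3 -225.1  142. ]
[236, 188, 48, 36, 1114] [255.6, 205.9] [ 434.1 -124.   142. ]
[481, 207, 31, 87, 1778] [497.7, 250.6] [501.  52. 142.]
cap expected px [[250.1164496  205.36878694]] tip px [[253.20359303 234.12061168]]
```

View pics/w1.png

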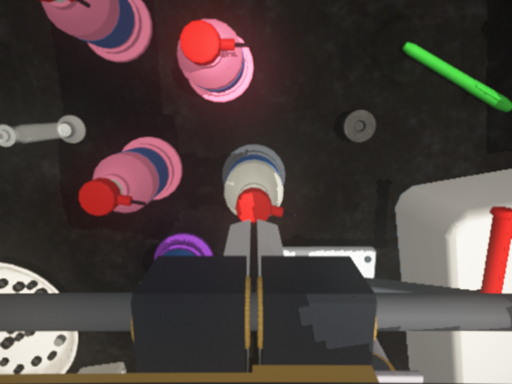

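The wrist view shows the white canister's cap centred at about (255,207), directly under the closed fingertips. That back-projects to about (434,-125). Pressing down.

{"fn": "servo_tool", "kwargs": {
  "moves": [
    [0.003,0,-0.03,0,1],
    [0.003,0,-0.055,0,1],
    [0.003,0,-0.062,0,1],
    [0.003,0,-0.064,0,1],
    [0.003,0,-0.064,0,1]
  ]
}}

```text
time_s: 4.15
ee_pos: [436.9, -125.9, 163.4]
tool_rot: [-3.142, 0.0, 2.968]
contact_force: [-0.1, -0.4, 0.3]
finger_gap: 0.003
grasp_force: 0.0
```

{"fn": "servo_tool", "kwargs": {
  "moves": [
    [0,0,-0.003,0,1],
    [0,0,-0.006,0,1],
    [0,0,-0.009,0,1],
    [0,0,-0.011,0,1],
    [0,0,-0.011,0,1]
  ]
}}

```text
time_s: 4.57
ee_pos: [436.7, -125.6, 151.5]
tool_rot: [3.141, 0.001, 2.969]
contact_force: [1.5, 0.1, 1.6]
finger_gap: 0.004
grasp_force: 1.2
```

{"fn": "servo_tool", "kwargs": {
  "moves": [
    [-0.002,0,-0.002,0,1],
    [-0.002,0,-0.004,0,1],
    [-0.002,0,-0.006,0,1],
    [-0.002,0,-0.008,0,1],
    [-0.002,0,-0.008,0,1]
  ]
}}

```text
time_s: 4.98
ee_pos: [435.0, -125.9, 144.5]
tool_rot: [3.14, 0.0, 2.968]
contact_force: [-10.4, 4.7, 45.5]
finger_gap: 0.003
grasp_force: 22.3
```

Bottomed out: the force is far above the 5.4 N spring force. Releasing.

{"fn": "servo_tool", "kwargs": {
  "moves": [
    [0,0,0.005,0,1],
    [0,0,0.02,0,1],
    [0,0,0.05,0,1],
    [0,0,0.085,0,1],
    [0,0,0.12,0,1]
  ]
}}

```text
time_s: 5.4
ee_pos: [433.5, -126.1, 264.2]
tool_rot: [-3.14, -0.002, 2.967]
contact_force: [0.4, 0.6, 0.1]
finger_gap: 0.005
grasp_force: 0.0
```

Run:
```python
from h import *
s=cam("scene"); t=cam("top"); w=cam("wrist")
b=cv2.resize(s["f"][150:300,200:370],(510,450),interpolation=cv2.INTER_CUBIC)
a=cv2.resize(w["f"],(290,218))
M=np.zeros((450,800,3),np.uint8); M[:,:510]=b; M[:218,510:]=a
a=cv2.resize(t["f"][150:270,170:320],(290,232)); M[218:,510:]=a
cv2.imwrite("pics/p2.png",M[...,::-1])
f=w["f"].astype(int); m=((f[...,0]-np.maximum(f[...,1],f[...,2]))>60).astype(np.uint8)
k,l,st,ce=cv2.connectedComponentsWithStats(m)
for i in range(1,k):
    if st[i,4]>30: print(st[i].tolist(),ce[i].round(1).tolist(),atz(w,ce[i],139).round(1))
print(telemetry.read_state()["ee_pos"])
```

```text
[56, 0, 46, 11, 371] [79.9, 4.1] [ 269.3 -231.9  139. ]
[121, 2, 40, 58, 477] [149.9, 33.3] [ 298.4 -184.   139. ]
[189, 25, 64, 73, 2743] [217.5, 57.5] [ 324.9 -135.1  139. ]
[137, 131, 50, 54, 450] [170.3, 149.4] [ 390.  -189.3  139. ]
[102, 161, 46, 35, 1062] [122.0, 178.6] [ 407.5 -236.3  139. ]
[238, 172, 41, 32, 853] [254.7, 188.2] [ 435.9 -124.3  139. ]
[450, 189, 31, 80, 1369] [463.7, 226.9] [503.6  54.3 139. ]
[ 435.1803072  -125.62752435  264.92984503]
```

View pics/p2.png

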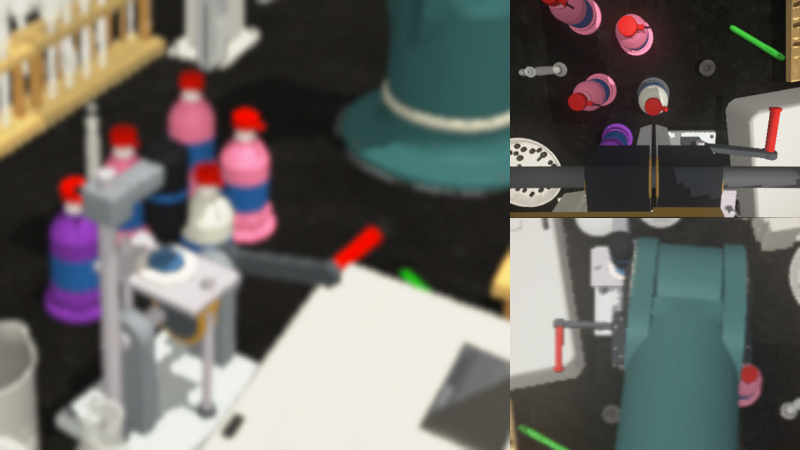

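All upright, and the cap is back up (scene crop 207,175). Moving above the handle with the fingers half open.

{"fn": "servo_tool", "kwargs": {
  "moves": [
    [0.014,0.036,0,0,0.4],
    [0.028,0.072,0,0,0.4],
    [0.042,0.108,0,0,0.4],
    [0.056,0.144,0,0,0.4],
    [0.068,0.178,0,0,0.4]
  ]
}}

```text
time_s: 5.97
ee_pos: [502.2, 54.4, 261.9]
tool_rot: [-3.141, -0.002, 2.969]
contact_force: [1.0, -0.6, 0.9]
finger_gap: 0.323
grasp_force: 0.0
```

{"fn": "servo_tool", "kwargs": {
  "moves": [
    [0,0,-0.02,0,0.4],
    [0,0,-0.04,0,0.4],
    [0,0,-0.06,0,0.4],
    [0,0,-0.06,0,0.4]
  ]
}}

```text
time_s: 6.3
ee_pos: [500.0, 52.0, 199.1]
tool_rot: [-3.138, -0.006, 2.969]
contact_force: [-0.3, 0.2, -0.7]
finger_gap: 0.587
grasp_force: 0.0
```

Run:
```python
from h import *
w=cam("wrist"); cv2.imwrite("pics/w3.png",w["f"][...,::-1])
f=w["f"].astype(int); m=((f[...,0]-np.maximum(f[...,1],f[...,2]))>60).astype(np.uint8)
k,l,st,ce=cv2.connectedComponentsWithStats(m)
for i in range(1,k):
    if st[i,4]>30: print(st[i].tolist(),ce[i].round(1).tolist(),atz(w,ce[i],139).round(1))
s=telemetry.read_state();print(s["ee_pos"],s["finger_gap"],proj(w,s["ee_pos"]))
```

```text
[0, 155, 15, 21, 165] [5.2, 168.0] [ 441.9 -104.5  139. ]
[245, 166, 26, 105, 1948] [257.3, 215.4] [502.9  54.5 139. ]
[500.92307195  51.82094074 201.24186241] 0.5950847818459846 [[252.41339397 247.83404219]]
```

View pics/w3.png

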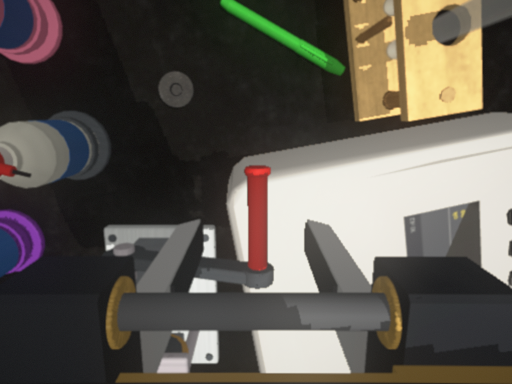

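The wrist view shows the red handle from the knob at (257,170) to the arm end at (258,270), centred between the open fingers. It lies at about (503,54). Descending.

{"fn": "servo_tool", "kwargs": {
  "moves": [
    [0.002,0.0025,-0.025,0,0.4],
    [0.002,0.0025,-0.045,0,0.4],
    [0.002,0.0025,-0.057,0,0.4],
    [0.002,0.0025,-0.064,0,0.4],
    [0.002,0.0025,-0.064,0,0.4]
  ]
}}

```text
time_s: 6.77
ee_pos: [504.1, 54.5, 138.9]
tool_rot: [-3.141, -0.001, 2.968]
contact_force: [-0.0, 0.5, -0.7]
finger_gap: 0.592
grasp_force: 0.0
```

{"fn": "servo_tool", "kwargs": {
  "moves": [
    [0,0,0,0,0.8],
    [0,0,0,0,1],
    [0,0,0,0,1],
    [0,0,0,0,1],
    [0,0,0,0,1]
  ]
}}

```text
time_s: 7.18
ee_pos: [504.7, 54.9, 139.9]
tool_rot: [3.141, 0.001, 2.969]
contact_force: [0.6, -0.4, 1.1]
finger_gap: 0.285
grasp_force: 0.0
```

{"fn": "servo_tool", "kwargs": {
  "moves": [
    [0,0,0,0,1],
    [0,0,0,0,1],
    [0,0,0,0,1],
    [0,0,0,0,1],
    [0,0,0,0,1]
  ]
}}

```text
time_s: 7.6
ee_pos: [504.3, 53.8, 139.4]
tool_rot: [-3.14, -0.0, 2.968]
contact_force: [-1.8, -5.5, -0.3]
finger_gap: 0.14
grasp_force: 30.0
```

Gripped (gap 13 mm, 30 N). Swinging along the arc.

{"fn": "servo_tool", "kwargs": {
  "moves": [
    [-0.0006,-0.0044,0.0104,0,1],
    [-0.0014,-0.0089,0.0205,0,1],
    [-0.0023,-0.0142,0.03,0,1],
    [-0.0034,-0.0205,0.039,0,1],
    [-0.0046,-0.0277,0.0472,0,1]
  ]
}}

```text
time_s: 8.02
ee_pos: [500.0, 28.9, 187.7]
tool_rot: [3.139, 0.0, 2.97]
contact_force: [-1.6, 14.6, 5.7]
finger_gap: 0.139
grasp_force: 30.0
```

```bash
python3 -c "
from h import *
s=telemetry.read_state();print(s['ee_pos'],s['contact_force'],s['finger_gap'],s['grasp_force'])"
```

```text
[500.03966997  28.8801773  187.6976893 ] [-1.5751133  14.59115519  5.67406207] 0.13942748634151292 30.0075700879097
```

{"fn": "servo_tool", "kwargs": {
  "moves": [
    [-0.0014,-0.0079,0.0075,0,1],
    [-0.0029,-0.0165,0.0142,0,1],
    [-0.0045,-0.0258,0.0199,0,1],
    [-0.0062,-0.0356,0.0247,0,1],
    [-0.0062,-0.0356,0.0247,0,1]
  ]
}}

```text
time_s: 8.43
ee_pos: [494.1, -8.1, 213.5]
tool_rot: [3.138, 0.001, 2.968]
contact_force: [-6.3, 13.4, 21.2]
finger_gap: 0.139
grasp_force: 30.0
```

{"fn": "servo_tool", "kwargs": {
  "moves": [
    [0,0,0,0,1],
    [0,0,0,0,1]
  ]
}}

```text
time_s: 8.6
ee_pos: [494.3, -6.8, 212.9]
tool_rot: [3.138, 0.001, 2.97]
contact_force: [-5.6, 12.5, 20.3]
finger_gap: 0.138
grasp_force: 30.0
```

{"fn": "servo_tool", "kwargs": {
  "moves": [
    [-0.0012,-0.0055,0.004,0,1],
    [-0.002,-0.0105,0.0058,0,1],
    [-0.003,-0.0155,0.0074,0,1],
    [-0.004,-0.0206,0.0085,0,1],
    [-0.004,-0.0206,0.0085,0,1]
  ]
}}

```text
time_s: 9.02
ee_pos: [490.1, -29.3, 220.9]
tool_rot: [3.14, 0.001, 2.968]
contact_force: [0.3, 5.3, 8.5]
finger_gap: 0.139
grasp_force: 30.0
```

{"fn": "servo_tool", "kwargs": {
  "moves": [
    [-0.001,-0.0055,0.001,0,1],
    [-0.002,-0.0107,0.0016,0,1],
    [-0.0028,-0.015,0.0019,0,1],
    [-0.0034,-0.019,0.0021,0,1],
    [-0.0034,-0.019,0.0021,0,1]
  ]
}}

```text
time_s: 9.43
ee_pos: [486.5, -48.3, 222.6]
tool_rot: [3.141, 0.001, 2.968]
contact_force: [-1.0, 4.3, 6.2]
finger_gap: 0.139
grasp_force: 30.0
```

{"fn": "servo_tool", "kwargs": {
  "moves": [
    [0,0,0,0,1],
    [0,0,0,0,1],
    [0,0,0,0,1]
  ]
}}

```text
time_s: 9.68
ee_pos: [486.6, -47.7, 222.5]
tool_rot: [3.141, 0.001, 2.969]
contact_force: [-1.0, 4.7, 9.0]
finger_gap: 0.138
grasp_force: 30.0
```

{"fn": "servo_tool", "kwargs": {
  "moves": [
    [-0.0002,-0.001,0.0004,0,1],
    [-0.0004,-0.002,0.0006,0,1],
    [-0.0005,-0.0026,0.0007,0,1],
    [-0.0005,-0.0026,0.0007,0,1],
    [-0.0005,-0.0026,0.0007,0,1]
  ]
}}

```text
time_s: 10.1
ee_pos: [486.0, -50.3, 222.8]
tool_rot: [3.141, 0.001, 2.969]
contact_force: [2.5, 4.2, 0.6]
finger_gap: 0.141
grasp_force: 30.0
```

{"fn": "servo_tool", "kwargs": {
  "moves": [
    [0,0,0,0,1],
    [0,0,0,0,1],
    [0,0,0,0,1],
    [0,0,0,0,1],
    [0,0,0,0,1]
  ]
}}

```text
time_s: 10.52
ee_pos: [486.0, -50.3, 222.8]
tool_rot: [3.141, 0.001, 2.969]
contact_force: [3.7, 4.0, 0.4]
finger_gap: 0.137
grasp_force: 30.0
```

Run:
```python
from h import *
P=[]
for i in range(8):
    s=cam("scene"); st=telemetry.read_state(); P.append(np.r_[st["ee_pos"],st["contact_force"]])
print(np.mean(P,0).round(2),np.std(P,0).round(2),st["finger_gap"])
w=cam("wrist")
b=cv2.resize(s["f"][140:300,200:370],(510,480),interpolation=cv2.INTER_CUBIC)
M=np.zeros((480,800,3),np.uint8); M[:,:510]=b; M[:218,510:]=cv2.resize(w["f"],(290,218))
cv2.imwrite("pics/p4.png",M[...,::-1])
# expected pixels in crop of shaft end / straight-up handle
q=(proj(s,[[486,-50.5,110],[486,-50.5,220],[520,-56,110],[520,-56,220]])-[200,140])*3
print(q.round(0))
```

```text
[ 4.8601e+02 -5.0340e+01  2.2279e+02  2.6300e+00  4.2000e+00  3.6000e-01] [0.01 0.01 0.01 0.44 0.38 0.57] 0.14296284356038683
[[253. 270.]
 [257. 169.]
 [233. 287.]
 [235. 184.]]
```

View pics/p4.png

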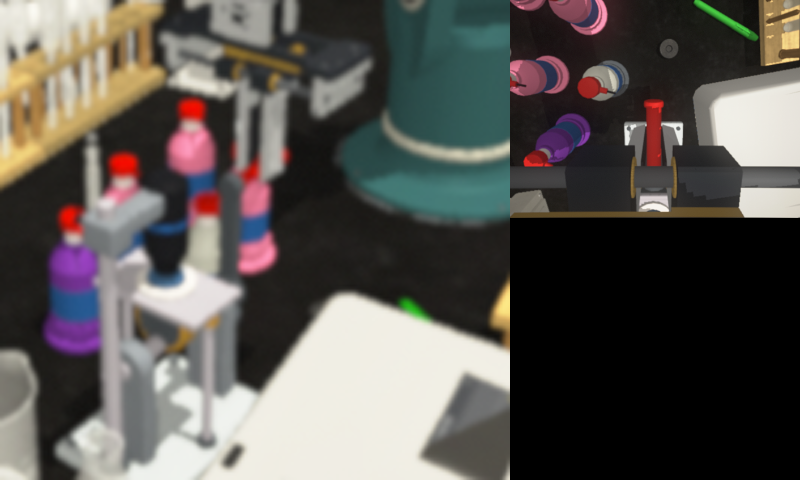

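The scene crop shows the lever arm upright at (230,180) and the stage raised against the sensor head. As an independent check, I'll use the wrist image: handle centreline against the middle of the base plate's front edge.

Run:
```python
from h import *
w=cam("wrist"); f=w["f"]
cr=f[165:330,180:330]; cv2.imwrite("pics/p5.png",cv2.resize(cr,None,fx=3.6,fy=3.6,interpolation=cv2.INTER_CUBIC)[...,::-1])
n=np.array([.171,.985]); e=telemetry.read_state()["ee_pos"]; print("tcp l",n@e[:2])
m=((f[...,0].astype(int)-f[...,1:].max(2))>60)
for r in (195,210,225,240,255):
    x=np.where(m[r,200:320])[0]+200
    print(r,x.min(),x.max(), n@atz(w,((x.min()+x.max())/2,r),220)[:2])
```

```text
tcp l 33.51896308232951
195 241 267 34.362654916087045
210 241 266 34.09824805027185
225 241 267 34.345964686145024
240 242 265 34.075741591458986
255 242 265 34.064126152842604
```

View pics/p5.png

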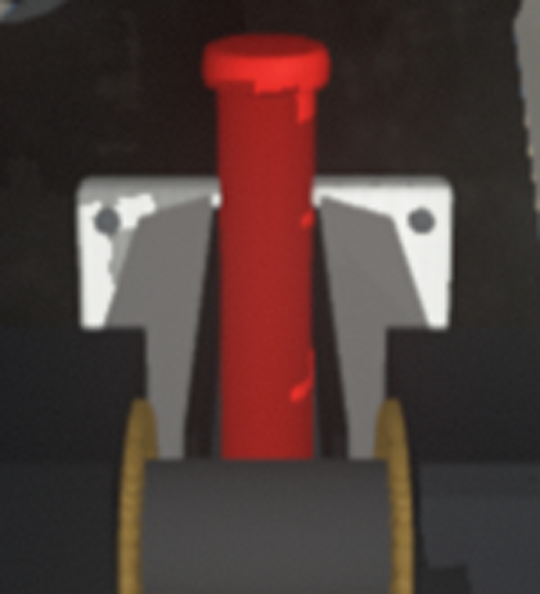

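The wrist crop has the plate corners at 78 and 452 and the bolts at 107 and 422, so the mid-line is at about 265. The handle centreline is at 266, so it is directly above the shaft to within about 1 mm. Grip and forces are steady, so I'm handing in.

```bash
python3 -c "
from bench import workorder; print(workorder.close_job())"
```

```text
the job is handed in; nothing more can be done
None
```

I pressed the air canister's red cap fully down and let it spring back, then swung the cam lever to straight up (within about 1 mm of directly above the shaft); the job was handed in with the gripper still holding it, and nothing looked disturbed in the views I checked, though pressing the cap peaked at about 45 N at the fingertips and I got no verdict back.

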